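Cull the headless figure, then cam the tray up and hold it

ROBOT

A 6-joint arm with a two-finger parallel gripper is mounted at the origin on the work surface. World frame = base frame: x ahead of the robot, y to its left, z up, the work surface at z = 0. Lengths are in m, angles in rad, forces in N, time in s.
With the tool pointing down it reaches from about 0.425 to 0.95 m from the base axis. Payload 3.5 kg.
Tool frame: the origin (TCP) lies between the finger pads; the fingertips stand 25 mm ahead of it and the grasp point (between the pads) lies 6 mm ahead of it (ctrl.finger_overhang is the distance from the TCP to the fingertips, in m); x points along the fingers, y is the direction in which the jaws open and shut, and the axes are right-handed (so a half turn about x gives the same grasp; the last joint's range is limited). The gripper opens to 85 mm and grips with 20 to 120 N. Pads are 22 mm wide; open, the fingers measure 114 mm over their backs; the gripper's body (76 mm by 85 mm) begins 54 mm behind the grasp point. The pads swing forward as they close: fully open they stand 13 mm farther back than shut.
Start: joints at [1.028, 0.286, 1.577, -0, 1.279, -0.15], TCP at [0.258, 0.624, 0.256] pointing down, gripper open.
Joint ranges: [-2.77, 2.77], [-0.9, 2.22], [0.21, 2.48], [-1.53, 4.67], [0.24, 2.81], [-2.84, 2.84]. Speed limits (rad/s): [2.79, 2.79, 3.14, 3.14, 3.14, 3.14].

INTERFACE

Orientations are given as a unit quaternion [x, y, z, w].
In Python, from plant import ctrl gives the robot as it stands.
- The arm moves only by the tool play_rows, never from a script. Its argument "targets" is a list of rows, each an object with "delta_pos": the shift along the world's x, y, z normalised to -1 to 1, where 1 is 1000 mm, a list of three; "delta_rot": the turn, a rotation vector about the world's x, y, z normalised to -1 to 1, where 1 is pi rad, a list of three; "claw": the finger opening in mm, from 0 to 85.4. In form: [{"delta_pos": [tx, ty, tz], "delta_rot": [wx, wy, wz], "claw": claw}, ...]. A call has 1 to 20 rows; each row is the pose to reach, as a shift and turn from the pose measured when the call began, turning the shorter way round; what a row does not reach only later rows make up. A row lasts 1/12 s, in which the tool goes at most 41.7 mm and 7.16 degrees, less where a joint would pass 70% of its speed; a pose out of reach is approached as far as the arm can. A call with a number of a shift or a turn outside -1 to 1 is refused whole. A call with a gripper value outside its range is refused whole. The fingers move at their own pace and stop on an object; "newtons" is the grip in N (left out, the last holds). Time passes only in rows, so rows that repeat a pose let the fingers close. It gives the time, the measured TCP pose, the force and the opening at its end, in the units of the state.
- ctrl.get_state(): the state, without advancing time (a new reading comes with each control period).
- ctrl.read_camera(name): name is "side" or "top"; returns the picture (384x512x3 uint8, blue, green, red); there is no depth.
- ctrl.calibration(name): a dict with "fx", "fy", "cx", "cy" (pixels), "camera_from_world" (4x4, takes a point from world to camera coordinates). Camera axes: x right, y down, z forward; pixel columns grow to the right and rows downward; lengths in m; the calibration is good to about 2 mm. A picture is of the moment at which its call begins. calibration takes no time and is no camera call.
- ctrl.sign_off(): hands the job in, once; it reports no verdict.
The state is a dict: "time": time; "qpos": joint angles; "dq": joint speeds; "joint_efforts": joint torques, N m; "eef_pos": TCP position; "tcp_rot": TCP orientation; "contact_force": force on the tool from outside, world axes, zero at the start; "wrist_torque": the same for the moment, N m; "opening": opening from 0.0 (shut) to 1.0 (fully open).
Only numpy, scipy, OpenCV 4.12 (cv2) and the standard library are available. Lean on these libraries where they do the work, as an engineer would, in place of code of your own. Each camera call takes 0.05 s, during which the arm holds its last target. There are 200 camera calls.

TASK

Four wooden giveaway figures stand on the tray of the small cam lift; first, with the lift still down, take out the short one whose head is missing, put it in the small open cardboard reject carton and let go of it. Then swing the red-handled cam lever up until it stands upright, the tray's highest point, and finish while still holding it there with the gripper, because it springs back if let go. Keep the good figures standing on the tray, and leave the tape roll, the scissors and the red stock box alone.

Things in the scene. Friction and masses are not known exactly. Their poses are not given: they have to be found in the camera images.
- lever (a joint): cam lever angle in rad. 0 = at rest, arm nearly level (5 degrees above it), pointing to the lift's -x side; grows as the arm swings up and over towards the lift's +x; the tray begins to rise at about 0.2; 1.484 = arm upright, cam nose straight up, tray at its highest (26 mm lift); past that the tray sinks again; stop at 2.2. A spring (with the tray's weight) always turns it back to 0: about 2 to 6 N at the handle along the whole swing.
- handle (a point): middle of the free part of the lever's red handle, a round bar 18 mm in diameter and 86 mm long, parallel to the shaft (lift's y), 130 mm from the shaft. The bar reaches from 49 mm on the tray's side of this point (where the 10 mm thick flat arm joins it, its face 39 mm from this point) to 37 mm on the other side. Its frame turns with the lever; at rest (joint 0) the frame's axes are the lift's.
- shaft (a point): fixed point on the cam shaft's axis, level with the handle's middle along the shaft, 55 mm above the table. Axes are the lift's: x = the lift's x (about away from the robot), y = along the shaft, away from the tray, z up. At joint value t the handle's middle stands at x = -0.130*cos(0.087+t), z = 0.130*sin(0.087+t) m from here.
- tray_floor (a point): centre of the tray's floor (aluminium, 110 mm in x by 254 mm in y, lip and blue dividers 4 mm above the floor, four pockets in a row along y, 62.5 mm pitch). Axes are the lift's. 83 mm above the table with the lift down, 109 mm at the highest point. The tray is 210 mm from the handle's middle along -y.
- stump_mid (a point): the reject: wooden figure whose head is missing, only the round body, 32 mm in diameter, 42 mm high, narrowing from 30 mm up to 26 mm at its top; about 35 g; green band. This point is its centre, 21 mm above its foot. It stands in any one of the four pockets.
- figure_a_mid (a point): wooden peg figure: round body 32 mm in diameter and 42 mm high, narrowing from 30 mm up to 26 mm at its shoulders, with a ball head 25 mm across; 64 mm high in all; about 45 g; green band and cap. This point is its centre, 32 mm above its foot. A good piece: stays standing in its tray pocket.
- figure_b_mid (a point): wooden peg figure: round body 32 mm in diameter and 42 mm high, narrowing from 30 mm up to 26 mm at its shoulders, with a ball head 25 mm across; 64 mm high in all; about 45 g; blue band and cap. This point is its centre, 32 mm above its foot. A good piece: stays standing in its tray pocket.
- figure_c_mid (a point): wooden peg figure: round body 32 mm in diameter and 42 mm high, narrowing from 30 mm up to 26 mm at its shoulders, with a ball head 25 mm across; 64 mm high in all; about 45 g; orange band and cap. This point is its centre, 32 mm above its foot. A good piece: stays standing in its tray pocket.
- carton_in (a point): centre of the inner floor of the fixed open cardboard reject carton, 160 mm (its x) by 150 mm (its y) by 60 mm high, walls 5 mm; it stands to the left or the right of the lift.
- stock: closed red and black stock box, 150 x 110 x 70 mm, 0.7 kg, origin under its centre; on the other side from the carton. Leave alone.
- tape: roll of clear tape lying flat, 84 mm across, 36 mm high, between robot and lift, origin under its centre. Leave alone.
- scissors: scissors lying flat, 155 mm long, blue and red handles, beyond the lift, origin near the pivot. Leave alone.

How it is judged:
By the outcome, as a careful person would: the job done as asked, in the order asked, and still so for the second after the job is handed in, while the arm keeps its last pose, push and grip.
It also fails if it takes over 54 s, if anything falls off the work surface, if the arm or the gripper's body presses on something with over 40 N, if the wrist force passes 120 N, or if a joint passes its speed limit or range.

## Working session

There is one attempt and no reset: what is moved stays moved. The work goes in short steps, Python scripts to look and compute and a tool call to move; the robot and the scene stay as the last step left them, time stands still between calls to the robot, and variables do not carry over. Pictures are saved under pics/ and viewed, about 8 in all and at most 12, crops included, and the job is handed in when it is done.

Besides the shell and the picture viewer there is one more tool, called after ">>>" as name(argument=value, ...), one argument or row to a line, values as JSON. play_rows: Moves the arm, as the interface text tells. Its arguments: {"type":"object","properties":{"targets":{"type":"array"},"newtons":{"type":"number"}},"required":["targets"]}

```bash
mkdir -p pics; ls; python3 - <<'E'
from plant import ctrl
import cv2,numpy as np
np.set_printoptions(precision=4,suppress=True)
for n in("top","side"):
    cv2.imwrite(f"pics/{n}0.png",ctrl.read_camera(n)); c=ctrl.calibration(n); print(n,c)
print(ctrl.get_state())
E
```

```text
pics
top {'fx': 493.57388328121124, 'fy': 493.57388328121124, 'cx': 259.7723264573999, 'cy': 197.30726990932155, 'camera_from_world': array([[ 0.024 , -0.9997, -0.005 , -0.0183],
       [-0.9916, -0.0232, -0.1276,  0.5967],
       [ 0.1275,  0.008 , -0.9918,  1.2483],
       [ 0.    ,  0.    ,  0.    ,  1.    ]])}
side {'fx': 386.1210716949794, 'fy': 386.1210716949794, 'cx': 255.3112438188926, 'cy': 190.84755667597528, 'camera_from_world': array([[ 0.8518, -0.5237, -0.0085, -0.5359],
       [-0.2731, -0.4302, -0.8604,  0.2584],
       [ 0.447 ,  0.7353, -0.5095,  0.8477],
       [ 0.    ,  0.    ,  0.    ,  1.    ]])}
{'time': 0.1, 'qpos': array([ 1.028 ,  0.2871,  1.578 , -0.    ,  1.2786, -0.15  ]), 'dq': array([-0.0002, -0.0034, -0.0034, -0.0011,  0.0013,  0.0015]), 'joint_efforts': array([  0.001 , -40.7298, -29.3699,  -0.0001,   0.0034,   0.    ]), 'eef_pos': array([0.258 , 0.6231, 0.2551]), 'tcp_rot': array([ 0.1372,  0.6938, -0.1387,  0.6933]), 'contact_force': array([-0.1551,  0.1942, -0.1062]), 'wrist_torque': array([ 0.021 ,  0.0184, -0.0099]), 'opening': 1.0008482015787}
```

View pics/top0.png

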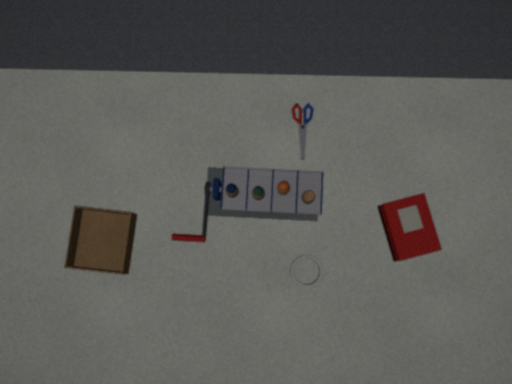

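View pics/side0.png

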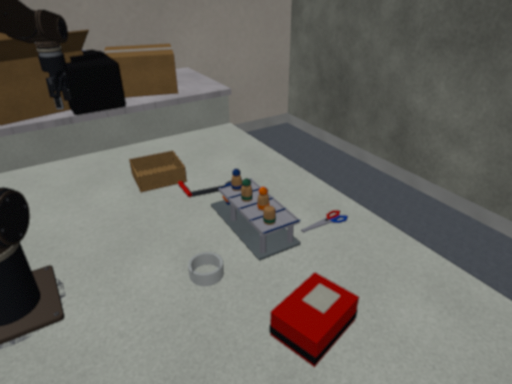

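The top view shows the stump in the rightmost pocket at about (308,197), the red handle at (172–205, 238) and the carton around (102,240). I'll enlarge the crops to get precise pixels.

```bash
python3 - <<'E'
import cv2,numpy as np
a=cv2.imread("pics/top0.png")[155:285,160:340]; b=cv2.imread("pics/side0.png")[150:270,170:310]
for n,i,k in(("t",a,4),("s",b,5)):
    i=cv2.resize(i,None,fx=k,fy=k,interpolation=cv2.INTER_CUBIC); i=cv2.convertScaleAbs(i,alpha=1.7)
    for j in range(0,i.shape[1],20*k): cv2.line(i,(j,0),(j,8),(0,255,255),1)
    for j in range(0,i.shape[0],20*k): cv2.line(i,(0,j),(8,j),(0,255,255),1)
    cv2.imwrite(f"pics/{n}1.png",i)
E
```

```text
(no output)
```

View pics/t1.png

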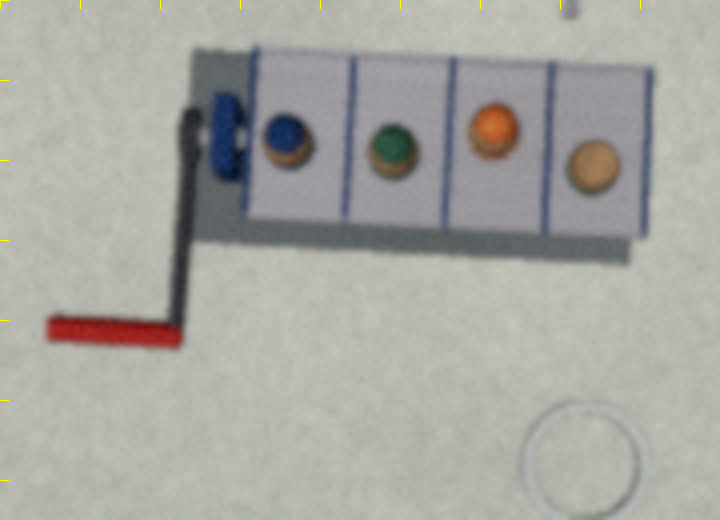

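View pics/s1.png

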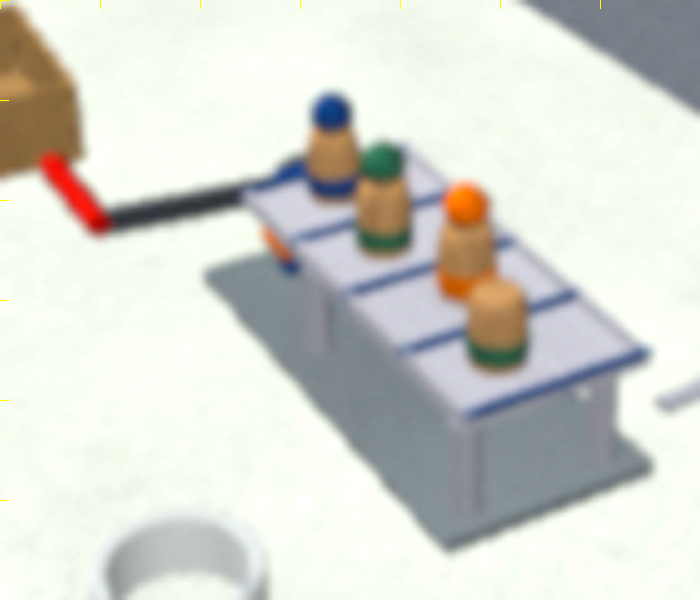

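The crops show the stump's top at crop (596,165) and the orange figure at (494,131). The tray corners are (256,47), (653,68), (645,236) and (246,217), and the handle ends are (47,328) and (182,335).

```bash
cat >h.py <<'E'
from plant import ctrl
import numpy as np, cv2
np.set_printoptions(precision=4,suppress=True)
def ray(n,uv,z):
    c=ctrl.calibration(n);T=c["camera_from_world"];R,t=T[:3,:3],T[:3,3]
    d=R.T@[(uv[0]-c["cx"])/c["fx"],(uv[1]-c["cy"])/c["fy"],1]; o=-R.T@t
    return o+d*(z-o[2])/d[2]
def proj(n,p):
    c=ctrl.calibration(n);q=c["camera_from_world"]@np.r_[p,1];return np.array([c["fx"]*q[0]/q[2]+c["cx"],c["fy"]*q[1]/q[2]+c["cy"]])
E
python3 - <<'E'
from h import *
t=lambda x,y:((x+.5)/4-.5+160,(y+.5)/4-.5+155)
s=lambda x,y:((x+.5)/5-.5+170,(y+.5)/5-.5+150)
print("stump top",ray("top",t(596,165),.125), "side top ctr",ray("side",s(498,291),.125))
for n,p in dict(blue=(286,134),green=(394,146),orange=(495,125)).items(): print(n,ray("top",t(*p),.083+.0515))
for n,p in dict(blue=(331,112),green=(382,160),orange=(466,205)).items(): print(n,"side",ray("side",s(*p),.083+.0515))
C=[ray("top",t(*p),.087) for p in((256,47),(653,68),(645,236),(246,217))];print(np.array(C)); m=np.mean(C,0)
ey=(C[0]+C[3]-C[1]-C[2])[:2];ex=(C[0]+C[1]-C[2]-C[3])[:2]
yaw=np.arctan2(-ey[0],ey[1]);print("tray ctr",m,"yaw",yaw,np.arctan2(ex[1],ex[0]),np.linalg.norm(ey)/2,np.linalg.norm(ex)/2)
hl,hr=ray("top",t(47,328),.0663),ray("top",t(182,335),.0663);print("handle",hl,hr,(hl+hr)/2,np.linalg.norm(hl-hr))
print("h side",ray("side",s(50,160),.0663),ray("side",s(100,224),.0663))
u=np.array([-np.sin(yaw),np.cos(yaw)]);v=np.array([u[1],-u[0]])
sh=m[:2]+.210*u;print("shaft",sh,"handle from shaft",sh-.1295*v, "ex",v,"ey",u)
Q=[ray("top",p,.06) for p in((74,207),(136,213),(129,273),(66,267))];print(np.array(Q),np.mean(Q,0))
E
```

```text
stump top [ 0.5921 -0.1234  0.125 ] side top ctr [ 0.5943 -0.1244  0.125 ]
blue [0.6053 0.0648 0.1345]
green [ 0.5995 -0.0006  0.1345]
orange [ 0.6138 -0.0613  0.1345]
blue side [0.6084 0.0706 0.1345]
green side [0.6046 0.0065 0.1345]
orange side [ 0.6174 -0.0588  0.1345]
[[ 0.6674  0.0887  0.087 ]
 [ 0.6597 -0.1621  0.087 ]
 [ 0.5532 -0.1579  0.087 ]
 [ 0.5593  0.0913  0.087 ]]
tray ctr [ 0.6099 -0.035   0.087 ] yaw -0.02748744926526575 -0.03176485352997601 0.2501296654457192 0.10734042775576658
handle [0.4881 0.2164 0.0663] [0.4857 0.131  0.0663] [0.4869 0.1737 0.0663] 0.08545971830636376
h side [0.4912 0.2229 0.0663] [0.4868 0.1348 0.0663]
shaft [0.6157 0.1749] handle from shaft [0.4862 0.1785] ex [ 0.9996 -0.0275] ey [0.0275 0.9996]
[[0.558  0.4706 0.06  ]
 [0.5464 0.3108 0.06  ]
 [0.3945 0.3199 0.06  ]
 [0.4057 0.4798 0.06  ]] [0.4762 0.3953 0.06  ]
```

```bash
python3 - <<'E'
from h import *
from scipy.spatial.transform import Rotation as R
r=R.from_quat(ctrl.get_state()["tcp_rot"]);print(r.as_matrix())
ex=np.array([.9996,-.0285,0])
for s in(1,-1):
    y=s*ex;x=np.array([0,0,-1.]);g=R.from_matrix(np.c_[x,y,np.cross(x,y)]);print((g*r.inv()).as_rotvec()/np.pi)
E
```

```text
[[-0.0011  0.3827  0.9239]
 [-0.0019  0.9239 -0.3827]
 [-1.     -0.0021 -0.0003]]
[ 0.0003 -0.0007 -0.3841]
[0.0007 0.0003 0.6159]
```

>>> play_rows(
  targets=[
    {"delta_pos": [0.335,-0.747,0],"delta_rot": [0,0,-0.384],"claw": 85},
    {"delta_pos": [0.335,-0.747,0],"delta_rot": [0,0,-0.384],"claw": 85},
    {"delta_pos": [0.335,-0.747,0],"delta_rot": [0,0,-0.384],"claw": 55},
    {"delta_pos": [0.335,-0.747,0],"delta_rot": [0,0,-0.384],"claw": 55},
    {"delta_pos": [0.335,-0.747,0],"delta_rot": [0,0,-0.384],"claw": 55},
    {"delta_pos": [0.335,-0.747,0],"delta_rot": [0,0,-0.384],"claw": 55},
    {"delta_pos": [0.335,-0.747,0],"delta_rot": [0,0,-0.384],"claw": 55},
    {"delta_pos": [0.335,-0.747,0],"delta_rot": [0,0,-0.384],"claw": 55},
    {"delta_pos": [0.335,-0.747,0],"delta_rot": [0,0,-0.384],"claw": 55},
    {"delta_pos": [0.335,-0.747,0],"delta_rot": [0,0,-0.384],"claw": 55},
    {"delta_pos": [0.335,-0.747,0],"delta_rot": [0,0,-0.384],"claw": 55},
    {"delta_pos": [0.335,-0.747,0],"delta_rot": [0,0,-0.384],"claw": 55},
    {"delta_pos": [0.335,-0.747,0],"delta_rot": [0,0,-0.384],"claw": 55},
    {"delta_pos": [0.335,-0.747,0],"delta_rot": [0,0,-0.384],"claw": 55},
    {"delta_pos": [0.335,-0.747,0],"delta_rot": [0,0,-0.384],"claw": 55},
    {"delta_pos": [0.335,-0.747,0],"delta_rot": [0,0,-0.384],"claw": 55},
    {"delta_pos": [0.335,-0.747,0],"delta_rot": [0,0,-0.384],"claw": 55},
    {"delta_pos": [0.335,-0.747,0],"delta_rot": [0,0,-0.384],"claw": 55},
    {"delta_pos": [0.335,-0.747,0],"delta_rot": [0,0,-0.384],"claw": 55},
    {"delta_pos": [0.335,-0.747,0],"delta_rot": [0,0,-0.384],"claw": 55},
  ],
  newtons=30,
)

```text
time: 1.77
eef_pos: [0.5936, -0.1274, 0.2544]
tcp_rot: [-0.507, -0.493, 0.508, -0.492]
contact_force: [1.4, 0.4, -0.3]
opening: 0.644
```

>>> play_rows(
  targets=[
    {"delta_pos": [0,0.003,-0.03],"delta_rot": [0,0,0],"claw": 55},
    {"delta_pos": [0,0.003,-0.06],"delta_rot": [0,0,0],"claw": 55},
    {"delta_pos": [0,0.003,-0.085],"delta_rot": [0,0,0],"claw": 55},
    {"delta_pos": [0,0.003,-0.085],"delta_rot": [0,0,0],"claw": 55},
    {"delta_pos": [0,0.003,-0.085],"delta_rot": [0,0,0],"claw": 55},
    {"delta_pos": [0,0.003,-0.085],"delta_rot": [0,0,0],"claw": 55},
  ],
)

```text
time: 2.27
eef_pos: [0.5944, -0.1246, 0.1708]
tcp_rot: [-0.507, -0.492, 0.508, -0.492]
contact_force: [0.5, -0.9, 0.6]
opening: 0.645
```

```bash
python3 - <<'E'
from h import *
from scipy.spatial.transform import Rotation as R
s=ctrl.get_state();p=s["eef_pos"];print(p,R.from_quat(s["tcp_rot"]).as_matrix())
i=ctrl.read_camera("side")[150:270,190:330];j=ctrl.read_camera("top")[155:275,230:370]
f=lambda i:cv2.convertScaleAbs(cv2.resize(i,(392,336),interpolation=cv2.INTER_CUBIC),alpha=1.5)
cv2.imwrite("pics/a.png",np.hstack([f(i),f(j)]))
E
```

```text
[ 0.5944 -0.1246  0.1708] [[-0.0008  0.9995 -0.0304]
 [-0.0009 -0.0304 -0.9995]
 [-1.     -0.0008  0.001 ]]
```

View pics/a.png

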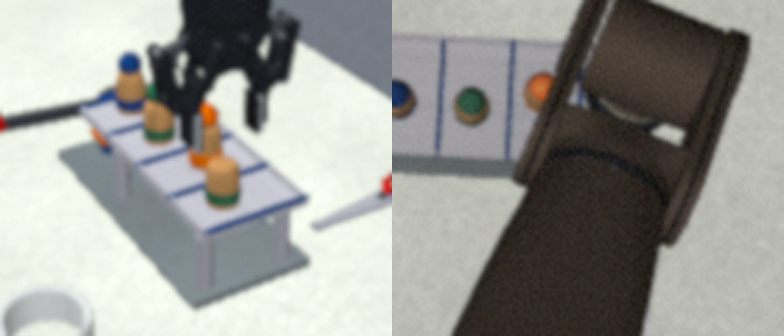

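The left panel shows the two fingertips (about 195 and 258 px) straddling the stump at 222 px, and the orange figure is clear. Next I descend and grip.

>>> play_rows(
  targets=[
    {"delta_pos": [-0.001,0,-0.02],"delta_rot": [0,0,0],"claw": 55},
    {"delta_pos": [-0.001,0,-0.04],"delta_rot": [0,0,0],"claw": 55},
    {"delta_pos": [-0.001,0,-0.053],"delta_rot": [0,0,0],"claw": 55},
    {"delta_pos": [-0.001,0,-0.053],"delta_rot": [0,0,0],"claw": 55},
    {"delta_pos": [-0.001,0,-0.053],"delta_rot": [0,0,0],"claw": 55},
    {"delta_pos": [-0.001,0,-0.053],"delta_rot": [0,0,0],"claw": 40},
    {"delta_pos": [-0.001,0,-0.053],"delta_rot": [0,0,0],"claw": 30},
    {"delta_pos": [-0.001,0,-0.053],"delta_rot": [0,0,0],"claw": 22},
    {"delta_pos": [-0.001,0,-0.053],"delta_rot": [0,0,0],"claw": 20},
    {"delta_pos": [-0.001,0,-0.053],"delta_rot": [0,0,0],"claw": 20},
    {"delta_pos": [-0.001,0,-0.053],"delta_rot": [0,0,0],"claw": 20},
    {"delta_pos": [-0.001,0,-0.053],"delta_rot": [0,0,0],"claw": 20},
    {"delta_pos": [-0.001,0,-0.053],"delta_rot": [0,0,0],"claw": 20},
  ],
  newtons=30,
)

```text
time: 3.45
eef_pos: [0.5951, -0.1251, 0.121]
tcp_rot: [0.508, 0.491, -0.507, 0.494]
contact_force: [-1.2, 0.5, 5.7]
opening: 0.356
```

>>> play_rows(
  targets=[
    {"delta_pos": [0,0,0.015],"delta_rot": [0,0,0],"claw": 20},
    {"delta_pos": [0,0,0.04],"delta_rot": [0,0,0],"claw": 20},
    {"delta_pos": [0,0,0.07],"delta_rot": [0,0,0],"claw": 20},
    {"delta_pos": [0,0,0.1],"delta_rot": [0,0,0],"claw": 20},
    {"delta_pos": [0,0,0.13],"delta_rot": [0,0,0],"claw": 20},
    {"delta_pos": [0,0,0.13],"delta_rot": [0,0,0],"claw": 20},
    {"delta_pos": [0,0,0.13],"delta_rot": [0,0,0],"claw": 20},
  ],
  newtons=30,
)

```text
time: 4.03
eef_pos: [0.5961, -0.1255, 0.2537]
tcp_rot: [0.509, 0.489, -0.506, 0.496]
contact_force: [0.0, 0.3, -1.2]
opening: 0.358
```

```bash
python3 - <<'E'
from h import *
i=ctrl.read_camera("side")[90:270,170:330]
cv2.imwrite("pics/b.png",cv2.convertScaleAbs(cv2.resize(i,None,fx=3,fy=3,interpolation=cv2.INTER_CUBIC),alpha=1.5))
E
```

```text
(no output)
```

View pics/b.png

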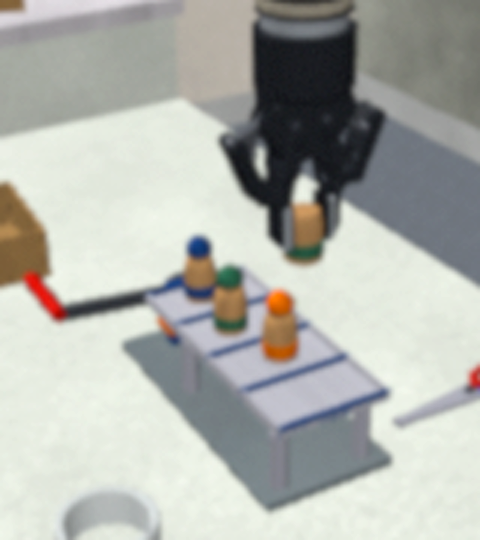

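The stump is held clear, and the three good figures are still standing. I'll carry it to the carton.

>>> play_rows(
  targets=[
    {"delta_pos": [-0.009,0.04,0],"delta_rot": [0,0,0],"claw": 20},
    {"delta_pos": [-0.018,0.08,0],"delta_rot": [0,0,0],"claw": 20},
    {"delta_pos": [-0.028,0.12,0],"delta_rot": [0,0,0],"claw": 20},
    {"delta_pos": [-0.037,0.16,0],"delta_rot": [0,0,0],"claw": 20},
    {"delta_pos": [-0.046,0.2,0],"delta_rot": [0,0,0],"claw": 20},
    {"delta_pos": [-0.055,0.24,0],"delta_rot": [0,0,0],"claw": 20},
    {"delta_pos": [-0.065,0.28,0],"delta_rot": [0,0,0],"claw": 20},
    {"delta_pos": [-0.074,0.32,0],"delta_rot": [0,0,0],"claw": 20},
    {"delta_pos": [-0.083,0.36,0],"delta_rot": [0,0,0],"claw": 20},
    {"delta_pos": [-0.092,0.4,0],"delta_rot": [0,0,0],"claw": 20},
    {"delta_pos": [-0.102,0.44,0],"delta_rot": [0,0,0],"claw": 20},
    {"delta_pos": [-0.111,0.48,0],"delta_rot": [0,0,0],"claw": 20},
    {"delta_pos": [-0.12,0.52,0],"delta_rot": [0,0,0],"claw": 20},
    {"delta_pos": [-0.12,0.52,0],"delta_rot": [0,0,0],"claw": 20},
    {"delta_pos": [-0.12,0.52,0],"delta_rot": [0,0,0],"claw": 20},
    {"delta_pos": [-0.12,0.52,-0.04],"delta_rot": [0,0,0],"claw": 20},
    {"delta_pos": [-0.12,0.52,-0.08],"delta_rot": [0,0,0],"claw": 20},
    {"delta_pos": [-0.12,0.52,-0.12],"delta_rot": [0,0,0],"claw": 20},
    {"delta_pos": [-0.12,0.52,-0.12],"delta_rot": [0,0,0],"claw": 20},
    {"delta_pos": [-0.12,0.52,-0.12],"delta_rot": [0,0,0],"claw": 20},
  ],
  newtons=30,
)

```text
time: 5.75
eef_pos: [0.4732, 0.3924, 0.1273]
tcp_rot: [-0.505, -0.491, 0.511, -0.493]
contact_force: [0.9, 0.4, 0.7]
opening: 0.355
```

Lower 78 mm, release, and go back up.

>>> play_rows(
  targets=[
    {"delta_pos": [0.002,0.002,-0.03],"delta_rot": [0,0,0],"claw": 20},
    {"delta_pos": [0.002,0.002,-0.055],"delta_rot": [0,0,0],"claw": 20},
    {"delta_pos": [0.002,0.002,-0.068],"delta_rot": [0,0,0],"claw": 20},
    {"delta_pos": [0.002,0.002,-0.078],"delta_rot": [0,0,0],"claw": 20},
    {"delta_pos": [0.002,0.002,-0.078],"delta_rot": [0,0,0],"claw": 20},
    {"delta_pos": [0.002,0.002,-0.078],"delta_rot": [0,0,0],"claw": 20},
    {"delta_pos": [0.002,0.002,-0.078],"delta_rot": [0,0,0],"claw": 36},
    {"delta_pos": [0.002,0.002,-0.078],"delta_rot": [0,0,0],"claw": 45},
    {"delta_pos": [0.002,0.002,-0.078],"delta_rot": [0,0,0],"claw": 55},
    {"delta_pos": [0.002,0.002,-0.078],"delta_rot": [0,0,0],"claw": 55},
    {"delta_pos": [0.002,0.002,-0.078],"delta_rot": [0,0,0],"claw": 55},
    {"delta_pos": [0.002,0.002,-0.04],"delta_rot": [0,0,0],"claw": 55},
    {"delta_pos": [0.002,0.002,0],"delta_rot": [0,0,0],"claw": 55},
    {"delta_pos": [0.002,0.002,0.04],"delta_rot": [0,0,0],"claw": 55},
    {"delta_pos": [0.002,0.002,0.07],"delta_rot": [0,0,0],"claw": 55},
    {"delta_pos": [0.002,0.002,0.07],"delta_rot": [0,0,0],"claw": 55},
    {"delta_pos": [0.002,0.002,0.07],"delta_rot": [0,0,0],"claw": 55},
  ],
)

```text
time: 7.17
eef_pos: [0.4764, 0.3952, 0.2007]
tcp_rot: [-0.507, -0.49, 0.508, -0.494]
contact_force: [0.4, -0.1, -1.2]
opening: 0.642
```

```bash
python3 - <<'E'
from h import *
from scipy.spatial.transform import Rotation as R
s=ctrl.get_state();print(s["eef_pos"],R.from_quat(s["tcp_rot"]).as_matrix(),s["contact_force"])
i=ctrl.read_camera("side")[120:280,110:300]
cv2.imwrite("pics/c.png",cv2.convertScaleAbs(cv2.resize(i,None,fx=3,fy=3,interpolation=cv2.INTER_CUBIC),alpha=1.5))
E
```

```text
[0.4764 0.3952 0.2007] [[ 0.0027  0.9995 -0.0317]
 [-0.0048 -0.0317 -0.9995]
 [-1.      0.0029  0.0047]] [ 0.4252 -0.1052 -1.2054]
```

View pics/c.png

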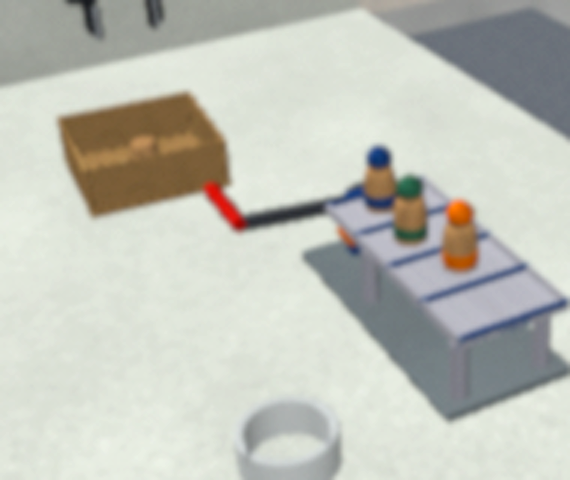

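The side view shows the stump's top inside the carton at crop (145,143), the gripper empty and the three good figures standing. Next is the handle.

>>> play_rows(
  targets=[
    {"delta_pos": [0.011,-0.04,0],"delta_rot": [0,0,0],"claw": 55},
    {"delta_pos": [0.011,-0.08,0],"delta_rot": [0,0,0],"claw": 55},
    {"delta_pos": [0.011,-0.12,0],"delta_rot": [0,0,0],"claw": 55},
    {"delta_pos": [0.011,-0.16,0],"delta_rot": [0,0,0],"claw": 55},
    {"delta_pos": [0.011,-0.2,-0.02],"delta_rot": [0,0,0],"claw": 55},
    {"delta_pos": [0.011,-0.217,-0.05],"delta_rot": [0,0,0],"claw": 55},
    {"delta_pos": [0.011,-0.217,-0.07],"delta_rot": [0,0,0],"claw": 55},
    {"delta_pos": [0.011,-0.217,-0.07],"delta_rot": [0,0,0],"claw": 55},
    {"delta_pos": [0.011,-0.217,-0.09],"delta_rot": [0,0,0],"claw": 55},
    {"delta_pos": [0.011,-0.217,-0.11],"delta_rot": [0,0,0],"claw": 55},
    {"delta_pos": [0.011,-0.217,-0.128],"delta_rot": [0,0,0],"claw": 55},
    {"delta_pos": [0.011,-0.217,-0.128],"delta_rot": [0,0,0],"claw": 55},
    {"delta_pos": [0.011,-0.217,-0.128],"delta_rot": [0,0,0],"claw": 55},
  ],
)

```text
time: 8.3
eef_pos: [0.4851, 0.1778, 0.0689]
tcp_rot: [-0.504, -0.492, 0.511, -0.493]
contact_force: [0.5, -0.4, 0.3]
opening: 0.642
```

```bash
python3 - <<'E'
from h import *
from scipy.spatial.transform import Rotation as R
s=ctrl.get_state();print(s["eef_pos"],R.from_quat(s["tcp_rot"]).as_matrix(),s["contact_force"])
i=ctrl.read_camera("side")[120:250,130:290]
cv2.imwrite("pics/d.png",cv2.convertScaleAbs(cv2.resize(i,None,fx=4,fy=4,interpolation=cv2.INTER_CUBIC),alpha=1.8))
E
```

```text
[0.4851 0.1778 0.0689] [[-0.0052  0.9995 -0.0307]
 [-0.0079 -0.0308 -0.9995]
 [-1.     -0.0049  0.0081]] [ 0.5024 -0.4327  0.3355]
```

View pics/d.png

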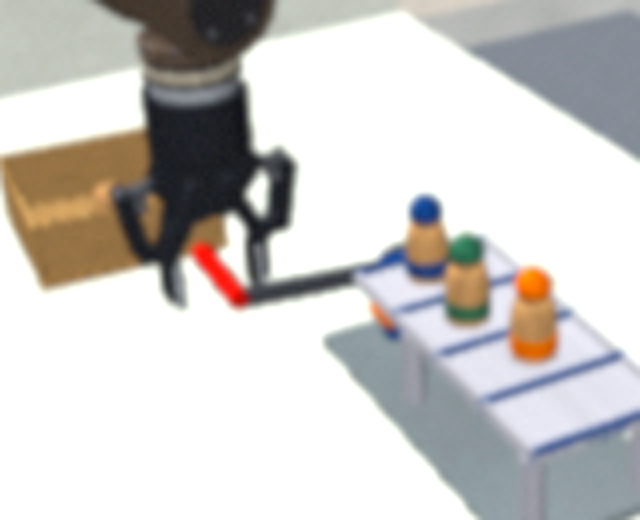

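The bar lies between the fingers, with one at (175,300), the other at (260,280) and the bar between them. I'll close the gripper.

>>> play_rows(
  targets=[
    {"delta_pos": [0.001,0,0.003],"delta_rot": [0,0,0],"claw": 40},
    {"delta_pos": [0.001,0,0.003],"delta_rot": [0,0,0],"claw": 28},
    {"delta_pos": [0.001,0,0.003],"delta_rot": [0,0,0],"claw": 18},
    {"delta_pos": [0.001,0,0.003],"delta_rot": [0,0,0],"claw": 8},
    {"delta_pos": [0.001,0,0.003],"delta_rot": [0,0,0],"claw": 8},
    {"delta_pos": [0.001,0,0.003],"delta_rot": [0,0,0],"claw": 8},
    {"delta_pos": [0.001,0,0.003],"delta_rot": [0,0,0],"claw": 8},
    {"delta_pos": [0.001,0,0.003],"delta_rot": [0,0,0],"claw": 8},
  ],
  newtons=50,
)

```text
time: 9.02
eef_pos: [0.4872, 0.1784, 0.0746]
tcp_rot: [-0.505, -0.491, 0.51, -0.493]
contact_force: [-3.9, 0.9, 5.1]
opening: 0.189
```

```bash
python3 - <<'E'
import numpy as np
for t in np.arange(.08,1.49,.08).tolist()+[1.484]:
    dx=.13*(np.cos(.087)-np.cos(.087+t));dz=.13*(np.sin(.087+t)-np.sin(.087));print(round(t,3),np.round([.9996*dx,-.029*dx,dz],4))
E
```

```text
0.08 [ 0.0013 -0.      0.0103]
0.16 [ 0.0035 -0.0001  0.0205]
0.24 [ 0.0064 -0.0002  0.0305]
0.32 [ 0.0101 -0.0003  0.0402]
0.4 [ 0.0146 -0.0004  0.0495]
0.48 [ 0.0198 -0.0006  0.0585]
0.56 [ 0.0258 -0.0007  0.0671]
0.64 [ 0.0324 -0.0009  0.0751]
0.72 [ 0.0396 -0.0011  0.0826]
0.8 [ 0.0474 -0.0014  0.0895]
0.88 [ 0.0557 -0.0016  0.0957]
0.96 [ 0.0645 -0.0019  0.1013]
1.04 [ 0.0737 -0.0021  0.1061]
1.12 [ 0.0832 -0.0024  0.1102]
1.2 [ 0.0931 -0.0027  0.1135]
1.28 [ 0.1032 -0.003   0.116 ]
1.36 [ 0.1134 -0.0033  0.1177]
1.44 [ 0.1238 -0.0036  0.1186]
1.484 [ 0.1295 -0.0038  0.1187]
```

>>> play_rows(
  targets=[
    {"delta_pos": [0.0005,0,0.005],"delta_rot": [0,0,0],"claw": 8},
    {"delta_pos": [0.0013,0,0.0103],"delta_rot": [0,0,0],"claw": 8},
    {"delta_pos": [0.0023,0,0.0155],"delta_rot": [0,0,0],"claw": 8},
    {"delta_pos": [0.0035,0,0.0205],"delta_rot": [0,0,0],"claw": 8},
    {"delta_pos": [0.005,0,0.0255],"delta_rot": [0,0,0],"claw": 8},
    {"delta_pos": [0.0064,0,0.0305],"delta_rot": [0,0,0],"claw": 8},
    {"delta_pos": [0.0082,0,0.0355],"delta_rot": [0,0,0],"claw": 8},
    {"delta_pos": [0.0101,0,0.0402],"delta_rot": [0,0,0],"claw": 8},
    {"delta_pos": [0.0123,0,0.045],"delta_rot": [0,0,0],"claw": 8},
    {"delta_pos": [0.0146,0,0.0495],"delta_rot": [0,0,0],"claw": 8},
    {"delta_pos": [0.0146,0,0.0495],"delta_rot": [0,0,0],"claw": 8},
  ],
  newtons=50,
)

```text
time: 9.93
eef_pos: [0.5, 0.1781, 0.1242]
tcp_rot: [-0.503, -0.492, 0.512, -0.492]
contact_force: [-7.5, -1.7, -4.4]
opening: 0.189
```

>>> play_rows(
  targets=[
    {"delta_pos": [0.0044,0,0.0045],"delta_rot": [0,0,0],"claw": 8},
    {"delta_pos": [0.007,0,0.009],"delta_rot": [0,0,0],"claw": 8},
    {"delta_pos": [0.01,0,0.0133],"delta_rot": [0,0,0],"claw": 8},
    {"delta_pos": [0.013,0,0.0175],"delta_rot": [0,0,0],"claw": 8},
    {"delta_pos": [0.0163,0,0.0216],"delta_rot": [0,0,0],"claw": 8},
    {"delta_pos": [0.0196,-0.001,0.0255],"delta_rot": [0,0,0],"claw": 8},
    {"delta_pos": [0.0232,-0.001,0.0293],"delta_rot": [0,0,0],"claw": 8},
    {"delta_pos": [0.0268,-0.001,0.033],"delta_rot": [0,0,0],"claw": 8},
    {"delta_pos": [0.0307,-0.001,0.0365],"delta_rot": [0,0,0],"claw": 8},
    {"delta_pos": [0.0346,-0.001,0.0399],"delta_rot": [0,0,0],"claw": 8},
    {"delta_pos": [0.0388,-0.001,0.0431],"delta_rot": [0,0,0],"claw": 8},
    {"delta_pos": [0.0429,-0.001,0.0461],"delta_rot": [0,0,0],"claw": 8},
    {"delta_pos": [0.0473,-0.002,0.049],"delta_rot": [0,0,0],"claw": 8},
    {"delta_pos": [0.0517,-0.002,0.0517],"delta_rot": [0,0,0],"claw": 8},
    {"delta_pos": [0.0517,-0.002,0.0517],"delta_rot": [0,0,0],"claw": 8},
  ],
  newtons=50,
)

```text
time: 11.18
eef_pos: [0.548, 0.1768, 0.1812]
tcp_rot: [-0.499, -0.496, 0.516, -0.489]
contact_force: [-23.8, -0.1, 22.5]
opening: 0.186
```

```bash
python3 - <<'E'
from h import *
from scipy.spatial.transform import Rotation as R
s=ctrl.get_state();print(s["eef_pos"],R.from_quat(s["tcp_rot"]).as_matrix(),s["contact_force"],s["wrist_torque"])
a=ctrl.read_camera("side");i=a[105:235,170:290]
j=ctrl.read_camera("top");cv2.imwrite("pics/e_top.png",j);cv2.imwrite("pics/e_side.png",a)
f=lambda i:cv2.convertScaleAbs(cv2.resize(i,(396,429),interpolation=cv2.INTER_CUBIC),alpha=1.8)
cv2.imwrite("pics/e.png",np.hstack([f(i),f(j[130:260,160:280])]))
E
```

```text
[0.548  0.1768 0.1812] [[-0.0241  0.9993 -0.0299]
 [-0.0085 -0.0302 -0.9995]
 [-0.9997 -0.0239  0.0092]] [-23.76    -0.1045  22.4906] [-0.2463  4.4281  0.0255]
```

View pics/e.png

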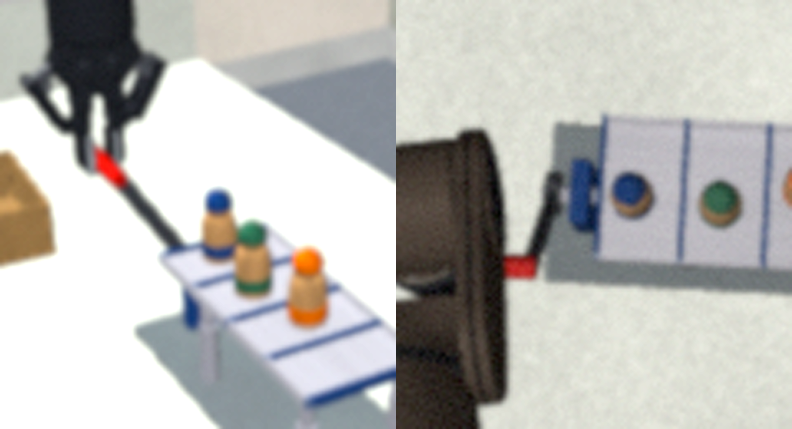

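```bash
python3 - <<'E'
from h import *
def bar(t,k,sh=np.array([.6157,.1785])):
    v=np.array([.9996,-.029]);u=np.array([.029,.9996])
    p=sh-.13*np.cos(.087+t)*v+k*u; return np.r_[p,.055+.13*np.sin(.087+t)]
for t in np.arange(0.7,1.4,.05):
    print(round(t,2),bar(t,0),"side",proj("side",bar(t,-.049)),"top",proj("top",bar(t,-.049)))
print("t0 ends",proj("top",bar(0,-.049)),proj("side",bar(0,-.049)))
# red bar in the images
for n in("top","side"):
    i=cv2.imread(f"pics/e_{n}.png").astype(int);m=(i[...,2]>80)&(i[...,1]<50)&(i[...,0]<50)
    r=(slice(190,230),slice(180,225)) if n=="top" else (slice(140,180),slice(185,225))
    y,x=np.nonzero(m[r]);print(n,x.min()+r[1].start,x.max()+r[1].start,y.min()+r[0].start,y.max()+r[0].start)
E
```

```text
0.7 [0.524  0.1812 0.1471] side [198.8855 167.1558] top [201.2903 221.2406]
0.75 [0.5287 0.181  0.1515] side [200.2889 165.3734] top [201.1943 219.1007]
0.8 [0.5336 0.1809 0.1558] side [201.7701 163.6482] top [201.1165 216.8639]
0.85 [0.5387 0.1807 0.1598] side [203.3247 161.9857] top [201.0574 214.5363]
0.9 [0.5441 0.1806 0.1635] side [204.9478 160.3908] top [201.0173 212.1247]
0.95 [0.5496 0.1804 0.1669] side [206.6343 158.8686] top [200.9965 209.6362]
1.0 [0.5553 0.1803 0.1701] side [208.379  157.4234] top [200.9952 207.0786]
1.05 [0.5611 0.1801 0.173 ] side [210.1763 156.0596] top [201.0135 204.4598]
1.1 [0.567  0.1799 0.1755] side [212.0207 154.7812] top [201.0514 201.7881]
1.15 [0.5731 0.1797 0.1778] side [213.9063 153.5917] top [201.1091 199.0722]
1.2 [0.5793 0.1796 0.1798] side [215.8272 152.4945] top [201.1862 196.3208]
1.25 [0.5856 0.1794 0.1815] side [217.7774 151.4925] top [201.2827 193.5432]
1.3 [0.592  0.1792 0.1828] side [219.7509 150.5881] top [201.3982 190.7486]
1.35 [0.5984 0.179  0.1838] side [221.7417 149.7837] top [201.5324 187.9462]
t0 ends [204.1943 238.6901] [189.1876 194.8224]
top 194 201 209 213
side 199 207 151 160
```

```bash
python3 - <<'E'
import numpy as np
from scipy.spatial.transform import Rotation as R
ax=np.array([.029,.9996,0]);v=np.array([.9996,-.029,0])
b=lambda t:-.13*np.cos(.087+t)*v+[0,0,.13*np.sin(.087+t)]
o=np.array([.002,0,.016])
for k,t in enumerate(np.linspace(.92,1.484,15)):
    r=R.from_rotvec(ax*(t-.92)); print(round(t,3),np.round(b(t)-b(.92)+r.apply(o)-o,4),round((t-.92)/np.pi,3))
E
```

```text
0.92 [0. 0. 0.] 0.0
0.96 [ 0.0051 -0.0001  0.0026] 0.013
1.001 [ 0.0103 -0.0003  0.005 ] 0.026
1.041 [ 0.0157 -0.0005  0.0072] 0.038
1.081 [ 0.0211 -0.0006  0.0092] 0.051
1.121 [ 0.0265 -0.0008  0.011 ] 0.064
1.162 [ 0.0321 -0.0009  0.0125] 0.077
1.202 [ 0.0377 -0.0011  0.0138] 0.09
1.242 [ 0.0433 -0.0013  0.0149] 0.103
1.283 [ 0.049  -0.0014  0.0157] 0.115
1.323 [ 0.0547 -0.0016  0.0164] 0.128
1.363 [ 0.0605 -0.0018  0.0168] 0.141
1.403 [ 0.0662 -0.0019  0.0169] 0.154
1.444 [ 0.072  -0.0021  0.0169] 0.167
1.484 [ 0.0777 -0.0023  0.0166] 0.18
```

>>> play_rows(
  targets=[
    {"delta_pos": [0.0025,0,0.0013],"delta_rot": [0,0.006,0],"claw": 8},
    {"delta_pos": [0.005,0,0.0026],"delta_rot": [0,0.013,0],"claw": 8},
    {"delta_pos": [0.0103,0,0.005],"delta_rot": [0,0.026,0],"claw": 8},
    {"delta_pos": [0.0157,0,0.0072],"delta_rot": [0,0.038,0],"claw": 8},
    {"delta_pos": [0.0211,-0.0006,0.0092],"delta_rot": [0.001,0.051,0],"claw": 8},
    {"delta_pos": [0.0265,-0.0008,0.011],"delta_rot": [0.002,0.064,0],"claw": 8},
    {"delta_pos": [0.0321,-0.0009,0.0125],"delta_rot": [0.002,0.077,0],"claw": 8},
    {"delta_pos": [0.0377,-0.001,0.0138],"delta_rot": [0.003,0.09,0],"claw": 8},
    {"delta_pos": [0.0433,-0.001,0.0149],"delta_rot": [0.003,0.103,0],"claw": 8},
    {"delta_pos": [0.049,-0.0014,0.0157],"delta_rot": [0.003,0.115,0],"claw": 8},
    {"delta_pos": [0.0547,-0.0016,0.0164],"delta_rot": [0.004,0.128,0],"claw": 8},
    {"delta_pos": [0.0605,-0.0018,0.0168],"delta_rot": [0.004,0.141,0],"claw": 8},
    {"delta_pos": [0.0605,-0.0018,0.0168],"delta_rot": [0.004,0.141,0],"claw": 8},
    {"delta_pos": [0.0605,-0.0018,0.0168],"delta_rot": [0.004,0.141,0],"claw": 8},
  ],
  newtons=50,
)

```text
time: 12.45
eef_pos: [0.6088, 0.1749, 0.1992]
tcp_rot: [-0.376, -0.595, 0.61, -0.365]
contact_force: [-6.3, -0.5, -1.7]
opening: 0.179
```

```bash
python3 - <<'E'
from h import *
from scipy.spatial.transform import Rotation as R
s=ctrl.get_state();print(s["eef_pos"],R.from_quat(s["tcp_rot"]).as_matrix(),s["contact_force"],s["qpos"])
a=ctrl.read_camera("side");i=a[105:235,170:290]
j=ctrl.read_camera("top");cv2.imwrite("pics/f_top.png",j);cv2.imwrite("pics/f_side.png",a)
f=lambda i:cv2.convertScaleAbs(cv2.resize(i,(396,429),interpolation=cv2.INTER_CUBIC),alpha=1.8)
cv2.imwrite("pics/f.png",np.hstack([f(i),f(j[130:260,160:280])]))
E
```

```text
[0.6088 0.1749 0.1992] [[-0.4505  0.8924 -0.0254]
 [ 0.0029 -0.027  -0.9996]
 [-0.8928 -0.4504  0.0096]] [-6.2744 -0.5033 -1.6699] [0.1022 0.4725 1.4856 0.049  1.6484 0.1221]
```

View pics/f.png

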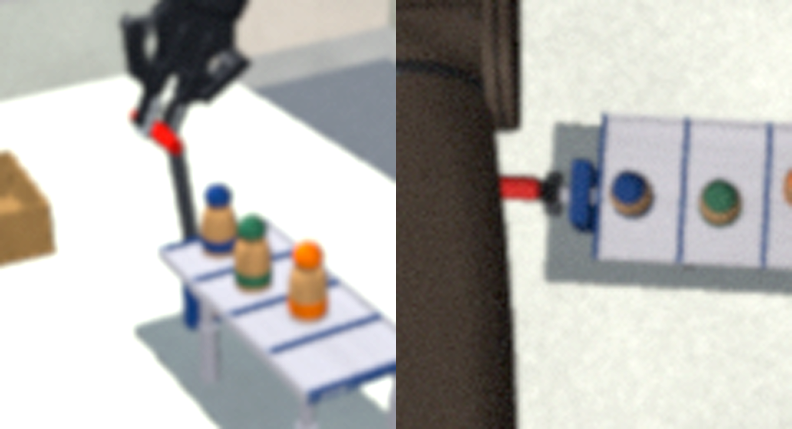

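Forces are low and the figures are standing. The bar end at top-view row ≈187 gives t≈1.36, and so does the TCP geometry. The last step is 0.12 rad.

>>> play_rows(
  targets=[
    {"delta_pos": [0.003,0,0],"delta_rot": [0,0.007,0],"claw": 8},
    {"delta_pos": [0.006,0,0],"delta_rot": [0,0.014,0],"claw": 8},
    {"delta_pos": [0.009,0,0],"delta_rot": [0,0.02,0],"claw": 8},
    {"delta_pos": [0.012,0,0],"delta_rot": [0.001,0.027,0],"claw": 8},
    {"delta_pos": [0.015,0,0],"delta_rot": [0.001,0.034,0],"claw": 8},
    {"delta_pos": [0.018,-0.0005,0],"delta_rot": [0.001,0.039,0],"claw": 8},
    {"delta_pos": [0.018,-0.0005,0],"delta_rot": [0.001,0.039,0],"claw": 8},
    {"delta_pos": [0.018,-0.0005,0],"delta_rot": [0.001,0.039,0],"claw": 8},
    {"delta_pos": [0.018,-0.0005,0],"delta_rot": [0.001,0.039,0],"claw": 8},
  ],
  newtons=50,
)

```text
time: 13.3
eef_pos: [0.6263, 0.1743, 0.1992]
tcp_rot: [-0.339, -0.617, 0.631, -0.327]
contact_force: [-6.8, -0.3, -5.1]
opening: 0.182
```

```bash
python3 - <<'E'
from h import *
from scipy.spatial.transform import Rotation as R
s=ctrl.get_state();p=s["eef_pos"];M=R.from_quat(s["tcp_rot"]).as_matrix();print(p,M[:,0],s["contact_force"],s["opening"])
print("bar",p+.016*M[:,0]-.002*M[:,1])
a=ctrl.read_camera("side");i=a[105:235,170:290]
j=ctrl.read_camera("top");cv2.imwrite("pics/g_top.png",j)
f=lambda i:cv2.convertScaleAbs(cv2.resize(i,(396,429),interpolation=cv2.INTER_CUBIC),alpha=1.8)
cv2.imwrite("pics/g.png",np.hstack([f(i),f(j[130:260,160:280])]))
def red(n,r):
    i=cv2.imread(f"pics/{n}_top.png").astype(int);m=(i[...,2]>60)&(i[...,1]<45)&(i[...,0]<45)&(i[...,2]>2*i[...,1])
    y,x=np.nonzero(m[r]);return y.mean()+r[0].start,x.min()+r[1].start,x.max()+r[1].start
for n in "efg": print(n,red(n,(slice(165,225),slice(180,215))))
def bar(t,k,sh=np.array([.6157,.1785])):
    v=np.array([.9996,-.029]);u=np.array([.029,.9996])
    return np.r_[sh-.13*np.cos(.087+t)*v+k*u,.055+.13*np.sin(.087+t)]
for t in(.9,.95,1.3,1.35,1.4,1.45,1.484,1.5,1.55):print(t,proj("top",bar(t,-.04)))
print("shaft px",proj("top",np.array([.6157,.1785-.044,.055])))
E
```

```text
[0.6263 0.1743 0.1992] [-0.5565  0.0046 -0.8308] [-6.7671 -0.3386 -5.0795] 0.18217182517973105
bar [0.6157 0.1745 0.187 ]
e (np.float64(210.59615384615384), np.int64(193), np.int64(201))
f (np.float64(186.53846153846155), np.int64(192), np.int64(202))
g (np.float64(180.0681818181818), np.int64(196), np.int64(203))
0.9 [197.187 211.924]
0.95 [197.1572 209.4353]
1.3 [197.524  190.5475]
1.35 [197.6575 187.7454]
1.4 [197.8104 184.9449]
1.45 [197.982  182.1556]
1.484 [198.1092 180.27  ]
1.5 [198.1719 179.3867]
1.55 [198.3794 176.6475]
shaft px [206.1762 188.0286]
```

View pics/g.png

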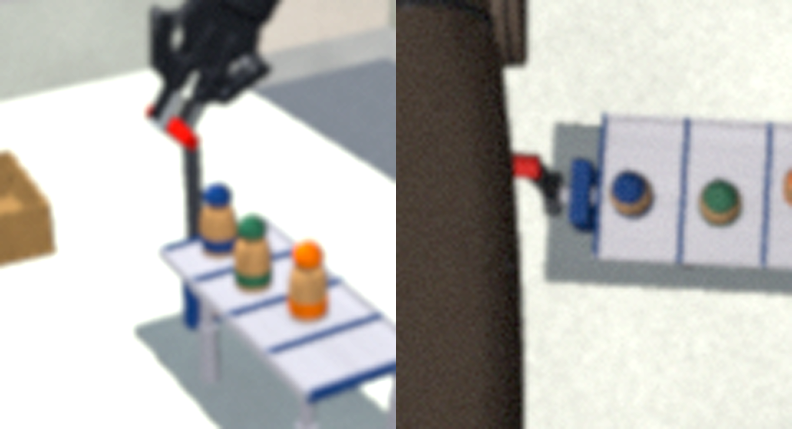

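Both measures agree that the lever is upright: the image gives t≈1.487 and the TCP puts the bar's x on the shaft's x. The three good figures stand on the raised tray, so I'm handing in.

```bash
python3 -c "
from plant import ctrl
s=ctrl.get_state();print(s['time'],s['eef_pos'],s['contact_force'],s['opening']);print(ctrl.sign_off())"
```

```text
13.4 [0.62621518 0.17434594 0.19912292] [-6.44992164 -0.09654047 -4.82455153] 0.18100307155933867
the job is handed in; nothing more can be done
None
```

I handed the job in at 13.4 s. With the lift down, I put the headless figure in the reject carton and let go. Then I swung the lever upright, and the gripper is still holding it there at 50 N.

- **Lever:** the final top image gives 1.487 rad against the 1.484 target. The gripper's position separately puts the handle's x on the estimated shaft x (0.6157 m). The force at the end was steady at about 8 N.
- **Figures and other items:** the three good figures are standing on the raised tray in the last side and top views. A side view right after release shows the stump's top inside the carton. I did not go near the tape, scissors or red box, and I took no last picture of them or the stump.
- **What went wrong on the way:** early in the swing, the bar rolled about 8 mm towards the fingertips, which built up about 33 N at the wrist. I re-measured the lever and turned the tool along with it for the rest of the swing. The force then dropped to about 6–8 N. The bar is held nearer the fingertips than I intended, but the hold stayed steady.

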